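Hang-up caddy back into the toolbox

TASK

Take the small wooden caddy down from the pegboard hook: lift it until it clears the upturned tip before drawing it away, without wrenching the hook. Set it down gently, upright and on the floor of the big empty bay of the open toolbox, and let go of it. Leave everything else where it is.

Things in the scene. Friction and masses are not known exactly. Their poses are not given: they have to be found in the camera images.
- caddy_mid (a point): Centre, half-way up (56 mm above the underside), of the small open-topped wooden caddy (loose, 0.3 to 0.55 kg): tray 160 mm long (its x) by 84 mm wide (its y), side walls 45 mm high, z up. It hangs level on the hook, +x end towards the pegboard, underside 110 to 140 mm above the bench. Two rubber bumpers at the foot of the +x end reach 92 mm from the centre and rest on the board.
- caddy_bar (a point): Centre of the caddy's dark wooden carrying bar, 34 mm above caddy_mid (90 mm above the underside). The bar runs along the caddy's x: 84 mm long, 18 mm wide (y), 16 mm high, on a post near each end, free below and beside. Pinch it across y from above; the caddy balances within a few mm of its middle. Axes as the caddy's.
- caddy_bridge (a point): Centre of the bridge by which the caddy hangs: a bar 70 mm along y, 8 mm thick (x), 12 mm high, 76 mm along +x from the caddy's centre, 106 mm above its underside. With two uprights it makes a portal at the +x end; the opening below it is 50 mm wide and goes from 28 mm (top of the low back wall) to 100 mm above the underside. Axes as the caddy's.
- caddy_base (a point): Centre of the caddy's underside. Axes as the caddy's.
- hook: Round steel hook, 8 mm thick, fixed in the pegboard. Origin: shank axis at the board's face. The level shank runs 24.5 mm out along this frame's -x, then turns straight up to a tip 44 mm above the origin. The bridge lies on the shank: lift 40 to 64 mm (52 is right; more and the caddy's back wall meets the shank), then draw along -x, 70 mm or more, and the hook passes out through the portal.
- hook_tip (a point): Top of the hook's upturned tip.
- panel: Pegboard panel, 460 mm wide (its y), 300 mm high, 12 mm thick, fixed, standing on the left of the bench; origin at the lower edge of its front face, mid-width; -x points out of the face, roughly towards the robot's right. Flat tools hang at its ends.
- bay (a point): Centre of the floor, 60 mm above the bench, of the big empty bay of the open red plastic toolbox (fixed): 118 mm along x, 206 mm along y, walls 50 mm above this floor (divider at the -y end 40 mm; beyond it a smaller bay with a tin). The lid is folded right back on the +x side, no higher than the rim. The caddy goes in lengthwise along y, either way round, with about 16 mm to spare on each side.
- hammer: Hammer with a yellow handle lying on the bench (bystander); origin under its middle.
- wrench: Steel wrench lying on the bench (bystander); origin under its middle.
- tin: Plain steel tin, 56 mm in diameter, 60 mm high, standing in the toolbox's small bay (bystander); origin at the centre of its underside.
- jar: Lidded jar, 70 mm in diameter, 85 mm high, on the bench (bystander); origin at the centre of its underside.

How it is judged:
On the way:
1. the caddy is off the hook: its bridge is drawn out beyond the upturned tip (x of caddy_bridge in the frame of hook below -0.05 m and height (world z) of caddy_base above 0.07 m), for 0.1 s.
At the end, for the whole second after the job is handed in: The caddy stands upright (within 0.12 rad) and at rest on the floor of the toolbox's big bay: its underside within 10 mm of the floor's height and its centre within 30 mm (across) and 40 mm (along) of the bay's centre, and the gripper has let go of it (z of caddy_base in the frame of bay between -0.008 and 0.01 m and x of caddy_base in the frame of bay between -0.03 and 0.03 m and y of caddy_base in the frame of bay between -0.04 and 0.04 m and angle between caddy_base's own z axis and vertical below 0.12 rad and linear speed of caddy below 0.02 m/s and angular speed of caddy below 0.2 rad/s and contact force between the fingers and caddy below 0.1 N); the robot touches nothing.
It fails at once if the hook is wrenched: caddy and hook press on one another with more than 40 N (contact force between caddy and hook above 40 N).
It fails at once if the caddy is dropped or slammed into the toolbox: faster than 0.6 m/s within 120 mm of the bay's floor centre (linear speed of caddy above 0.6 m/s and distance between caddy_base and bay below 0.12 m).
It fails at once if the hammer, wrench, tin or jar is moved by more than 30 mm (distance of any of hammer, wrench, tin, jar from where it was at the start of the episode above 0.03 m).
It also fails if it takes over 48 s, if anything falls off the work surface, if the arm or the gripper's body presses on something with over 40 N, if the wrist force passes 120 N, or if a joint passes its speed limit or range.

ROBOT

A 7-joint arm with a two-finger parallel gripper is mounted at the origin on the work surface. World frame = base frame: x ahead of the robot, y to its left, z up, the work surface at z = 0. Lengths are in m, angles in rad, forces in N, time in s.
With the tool pointing down it reaches from about 0.425 to 0.925 m from the base axis. Payload 6.8 kg.
Tool frame: the origin (TCP) lies midway between the tips of the shut fingers; the grasp point (between the pads) lies 19 mm behind it; z points along the fingers, y is the direction in which the jaws open and shut (so a half turn about z gives the same grasp; the last joint's range is limited). The gripper opens to 88 mm and grips with 3 to 60 N. Pads are 20 mm wide; open, the fingers measure 115 mm over their backs; the gripper's body (75 mm by 178 mm) begins 61 mm behind the grasp point.
Start: joints at [1.159, 0.477, 0.022, 1.555, -0.011, 1.109, -0.083], TCP at [0.202, -0.644, 0.223] pointing down, gripper open.
Joint ranges: [-2.96, 2.96], [-0.34, 2.1], [-1.41, 1.46], [0.24, 2.44], [-1.37, 4.51], [0.17, 1.92], [-2.96, 2.96]. Speed limits (rad/s): [2.39, 2.39, 3.14, 3.14, 3.14, 3.14, 3.14].

INTERFACE

Orientations are given as a unit quaternion [w, x, y, z].
In Python, from plant import bot gives the robot as it stands.
- The arm moves only by the shell command python3 -m pendant 'ROWS' [OPENING] [FORCE]. ROWS is JSON, a list of rows, each an object with "translation": the shift along the tool's x, y, z in units of 25 mm (1.0 is 25 mm), a list of three; "spin": the turn about the tool's z in units of 10 degrees (1.0 is 10 degrees). A call has exactly 10 rows; each row shifts and turns the pose as measured when the row begins, along the tool's axes as they then stand; what a row does not reach is not made up. A row lasts 1/8 s, in which the tool goes at most 62.5 mm and 10.7 degrees, less where a joint would pass 70% of its speed; a pose out of reach is approached as far as the arm can. A call is refused whole if a number of a shift passes 1 or a number of a turn 1, either way. A call with a gripper value outside its range is refused whole. OPENING is the opening, from 0 (shut) to 1 (fully open), set as the call begins (- or left out, the last holds). The fingers move at their own pace and stop on an object; FORCE is the grip in N (left out, the last holds). Time passes only in rows, so rows that do not move let the fingers close, or fill a call up. It gives the time, the measured TCP pose, the force and the opening at its end, in the units of the state.
- bot.get_obs(): the state, without advancing time (a new reading comes with each control period).
- bot.grab_frame(name): name is "side" or "top"; returns (picture, depth): 480x640x3 uint8, red, green, blue; 480x640 float32, m along the optical axis (not along the pixel's ray), 0 where there is no reading.
- bot.camera_model(name): a dict with "fx", "fy", "cx", "cy" (pixels), "position" and "orientation" of the camera in the world. Camera axes: x right, y up, looking along -z (the intrinsics and any distortion apply to the point x, -y, -z); pixel columns grow to the right and rows downward; lengths in m; the calibration is good to about 2 mm. A picture is of the moment at which its call begins. camera_model takes no time and is no camera call.
- bot.close_job(): hands the job in, once; it reports no verdict.
The state is a dict: "clock": time; "q": joint angles; "joint_velocities": joint speeds; "effort": joint torques, N m; "eef_pos": TCP position; "orientation": TCP orientation; "contact_force": force on the tool from outside, world axes, zero at the start; "ft_torque": the same for the moment, N m; "finger_gap": opening from 0.0 (shut) to 1.0 (fully open).
Only numpy, scipy, OpenCV 4.12 (cv2) and the standard library are available. Lean on these libraries where they do the work, as an engineer would, in place of code of your own. Each camera call takes 0.05 s, during which the arm holds its last target.

## Working session

There is one attempt and no reset: what is moved stays moved. The work goes in short steps, Python scripts to look and compute and a shell command to move; the robot and the scene stay as the last step left them, time stands still between calls to the robot, and variables do not carry over. Pictures are saved under pics/ and viewed, and the job is handed in when it is done.

```bash
mkdir -p pics; ls; python3 - <<'E'
from plant import bot
import cv2,numpy as np
print(bot.get_obs())
for n in("side","top"):
    p,d=bot.grab_frame(n); cv2.imwrite(f"pics/{n}0.png",p[:,:,::-1]); np.savez(f"{n}0.npz",p=p,d=d)
    print(n,bot.camera_model(n),(d>0).mean())
E
```

```text
pics
{'clock': 0.0, 'q': array([ 1.15890662,  0.47778784,  0.02235838,  1.55638612, -0.01149076,
        1.10930394, -0.08313298]), 'joint_velocities': array([-2.69221034e-04,  4.99921472e-04, -2.22158030e-03,  1.74063708e-03,
        4.57014992e-04, -8.88260284e-05, -6.67200001e-04]), 'effort': array([ 3.68218998e-04, -5.82840693e+01,  1.53444529e+00, -2.72603184e+01,
       -5.43106603e-02,  1.68916932e-02,  1.52853745e-04]), 'eef_pos': array([ 0.20172116, -0.64355303,  0.2217179 ]), 'orientation': array([-8.54200434e-04,  9.88487509e-01,  1.51299941e-01, -2.04739572e-04]), 'contact_force': array([0.38641329, 0.32808347, 0.69865444]), 'ft_torque': array([0.00568713, 0.02856757, 0.02517483]), 'finger_gap': 0.9992057241461546}
side {'fx': 463.2002188042175, 'fy': 463.2002188042175, 'cx': 318.2529702245052, 'cy': 232.85228781054263, 'position': array([ 0.18746072, -0.51391344,  0.77065307]), 'orientation': array([ 0.86710046,  0.40699059, -0.12344249, -0.25934031])} 0.9959114583333334
top {'fx': 450.56782544120597, 'fy': 450.56782544120597, 'cx': 314.03330814963164, 'cy': 241.34549245388365, 'position': array([0.44660774, 0.05294535, 1.23021291]), 'orientation': array([ 0.70734739,  0.04257158, -0.0325947 , -0.70482971])} 0.9960904947916667
```

View pics/side0.png

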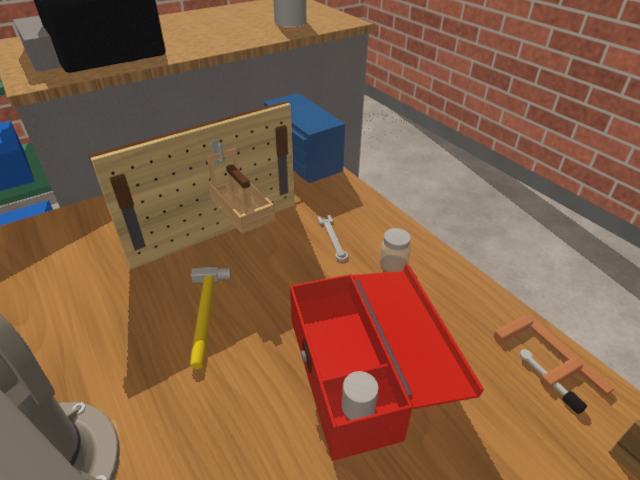

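View pics/top0.png

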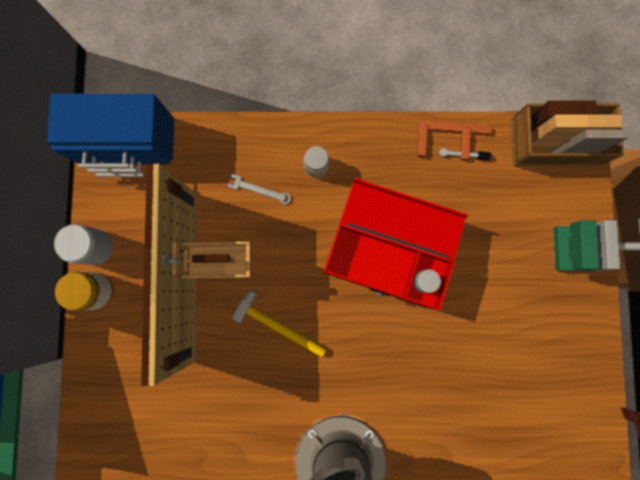

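The views show the caddy on the hook (side about (240,190), top about (210,260)) with its dark bar at top (210,258). The toolbox bay is at top about (375,258), and the hammer and wrench lie between. Next I'll measure them.

```bash
cat > h.py <<'E'
import numpy as np,cv2
from scipy.spatial.transform import Rotation as R
from plant import bot
def cam(n):
    m=bot.camera_model(n); q=m['orientation']
    return m,R.from_quat([q[1],q[2],q[3],q[0]]).as_matrix()
def world(n,u,v,d):
    m,Rm=cam(n); u=np.asarray(u,float);v=np.asarray(v,float);d=np.asarray(d,float)
    c=np.stack([(u-m['cx'])/m['fx']*d,-(v-m['cy'])/m['fy']*d,-d],-1)
    return c@Rm.T+m['position']
def plane(n,u,v,z):
    m,Rm=cam(n); p=world(n,u,v,np.ones_like(np.asarray(u,float)))-m['position']
    return m['position']+p*((z-m['position'][2])/p[...,2:3])
def cloud(n,d):
    v,u=np.mgrid[0:480,0:640]; return world(n,u,v,d)
E
python3 - <<'E'
from h import *
for n,(x0,y0,x1,y1) in dict(top=(140,215,270,300),side=(190,120,290,240)).items():
    p=cv2.imread(f"pics/{n}0.png")[y0:y1,x0:x1]
    p=cv2.resize(p,None,fx=5,fy=5,interpolation=cv2.INTER_CUBIC); print(p.shape);cv2.imwrite(f"pics/{n}_z.png",p)
f=np.load("top0.npz");p,d=f['p'],f['d'];C=cloud("top",d)
hsv=cv2.cvtColor(p,cv2.COLOR_RGB2HSV)
# red toolbox by height slices
red=((hsv[...,0]<6)|(hsv[...,0]>174))&(hsv[...,1]>150)&(hsv[...,2]>80)
red[:, :320]=0; red[:170]=0;red[315:]=0;red[:,475:]=0
z=C[...,2]
print(np.histogram(z[red],bins=np.arange(0,0.2,0.01)))
# caddy: points off table in window
w=np.zeros_like(red);w[215:300,165:260]=1
print(np.histogram(z[w],bins=np.arange(0,0.4,0.01)))
dark=w&(p.max(2)<110)&(z>.15)
print(dark.sum()); 
for vv in range(240,282,3): print(vv,[f"{z[vv,u]*1000:.0f}" for u in range(165,255,4)])
E
```

```text
(425, 650, 3)
(600, 500, 3)
(array([   7,    0,    3,    1,   10, 2436, 1968,  137,  515, 3135, 2625,
        359,    0,    0,    0,    0,    0,    0,    0]), array([0.  , 0.01, 0.02, 0.03, 0.04, 0.05, 0.06, 0.07, 0.08, 0.09, 0.1 ,
       0.11, 0.12, 0.13, 0.14, 0.15, 0.16, 0.17, 0.18, 0.19]))
(array([1483,   66,  142,   44,   53,   54,   55,   57,   52,   55,   59,
         67,  144, 1341,  218,  274,  206,  494,   94,   86,  120,  143,
        444,  214,  203,   83,   18,    1,    0,    0,    0,    0,    0,
          0,    0,    0,    0,    0,    0]), array([0.  , 0.01, 0.02, 0.03, 0.04, 0.05, 0.06, 0.07, 0.08, 0.09, 0.1 ,
       0.11, 0.12, 0.13, 0.14, 0.15, 0.16, 0.17, 0.18, 0.19, 0.2 , 0.21,
       0.22, 0.23, 0.24, 0.25, 0.26, 0.27, 0.28, 0.29, 0.3 , 0.31, 0.32,
       0.33, 0.34, 0.35, 0.36, 0.37, 0.38, 0.39]))
1864
240 ['253', '227', '201', '174', '138', '110', '73', '37', '-2', '-4', '-2', '-3', '6', '-1', '-1', '1', '2', '1', '-2', '2', '-5', '1', '-3']
243 ['254', '228', '241', '235', '141', '172', '174', '174', '175', '175', '175', '172', '173', '172', '170', '173', '172'
[... 1291 characters left out ...]
32', '134', '135', '134', '135', '135', '132', '136', '172', '-0']
270 ['247', '228', '240', '233', '138', '155', '139', '135', '131', '131', '135', '131', '136', '132', '134', '135', '134', '138', '136', '133', '134', '172', '-2']
273 ['250', '224', '243', '234', '204', '170', '136', '136', '137', '131', '137', '131', '133', '133', '134', '134', '134', '135', '134', '134', '132', '171', '3']
276 ['251', '225', '195', '171', '148', '175', '172', '174', '172', '171', '174', '171', '171', '175', '173', '173', '173', '174', '175', '174', '172', '175', '-3']
279 ['248', '225', '197', '165', '136', '102', '69', '33', '-5', '2', '1', '-3', '0', '-6', '1', '-1', '-6', '-2', '4', '3', '0', '3', '2']
```

View pics/top_z.png

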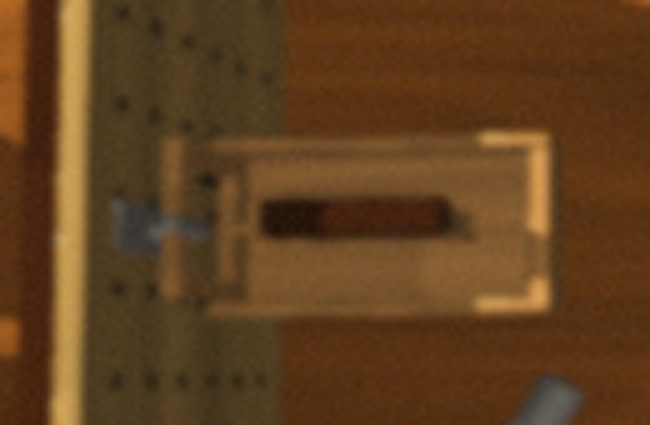

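View pics/side_z.png

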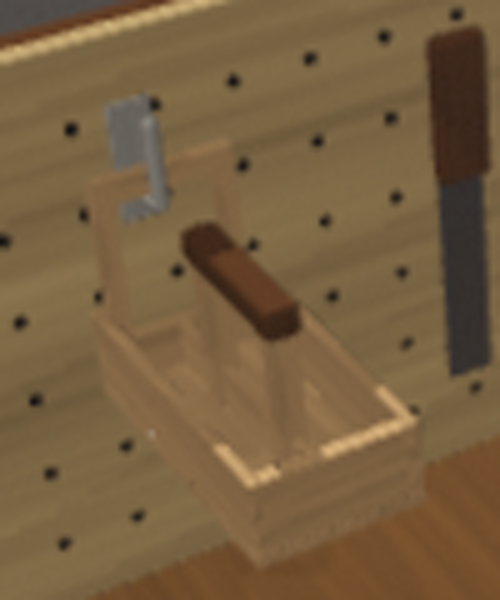

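```bash
python3 - <<'E'
from h import *
def rect(xy,t):
    r=cv2.minAreaRect((xy*1000).astype(np.float32)); print(t,"rect c",np.round(r[0],1),"size",np.round(r[1],1),"ang",round(r[2],2))
D={n:np.load(n+"0.npz") for n in("top","side")}
fl=[];
for n in D:
    p,d=D[n]['p'],D[n]['d'];C=cloud(n,d);hsv=cv2.cvtColor(p,cv2.COLOR_RGB2HSV);z=C[...,2];x=C[...,0];y=C[...,1]
    # panel plane
    m=(hsv[...,0]>12)&(hsv[...,0]<30)&(z>.2)&(z<.29)&(y>.2)&(y<.6)&(x>.2)&(x<.75)
    P=C[m];
    # bar
    dk=(x>.3)&(x<.6)&(y>.1)&(y<.5)&(z>.205)&(z<.235)&(p.max(2)<125)&(hsv[...,0]<14)
    k,l,st,cc=cv2.connectedComponentsWithStats(dk.astype(np.uint8)); 
    i=1+np.argmax(st[1:,4]); B=C[l==i]; Bt=B[B[:,2]>.22]; print(n,"bar px",cc[i],st[i],"mean",B.mean(0).round(4),"top z",np.median(Bt[:,2])); rect(B[:,:2],"bar"); 
    rm=(x>.3)&(x<.65)&(y>.1)&(y<.42)&(z>.166)&(z<.180)&(hsv[...,0]>5)&(hsv[...,0]<30)
    k,l,st,cc=cv2.connectedComponentsWithStats(rm.astype(np.uint8)); i=1+np.argmax(st[1:,4]); rect(C[l==i][:,:2],"rim"); 
    br=(z>.231)&(z<.246)&(x>.3)&(x<.6)&(y>.25)&(y<.42)
    if n=="top":
        bb=br&(y<C[255,177][1]+.012)&(y>C[255,177][1]-.012); rect(C[bb][:,:2],"bridge"); print(C[255,177],C[255,167])
    red=((hsv[...,0]<6)|(hsv[...,0]>174))&(hsv[...,1]>130)
    f=red&(abs(z-.06)<.008)&(x>.25)&(x<.75)&(y<.1)&(y>-.4)
    k,l,st,cc=cv2.connectedComponentsWithStats(cv2.erode(f.astype(np.uint8),np.ones((2,2)))); i=1+np.argmax(st[1:,4]); q=C[l==i]; print("floor",st[i],cc[i]); rect(q[:,:2],"floor"); fl.append(q[:,:2])
    rim=red&(abs(z-.110)<.007)&(x>.25)&(x<.8)&(y<.15)&(y>-.4); rect(C[rim][:,:2],"redrim")
    im=p[:,:,::-1].copy(); im[l==i]=(255,0,0); im[rim]=(0,255,0); im[m]=(255,255,0);im[dk]=(255,0,255);im[rm]=(0,255,255)
    cv2.imwrite(f"pics/{n}_seg.png",im)
    # panel direct fit
    if n=="side":
        # ransac-free: line fit robust
        v=cv2.fitLine(P[:,:2].astype(np.float32),cv2.DIST_HUBER,0,.001,.001).ravel(); print("panel",v,len(P))
rect(np.vstack(fl),"floor both")
E
```

```text
top bar px [211.31153846 258.08846154] [193 254  37   9 260] mean [0.5155 0.2974 0.2255] top z 0.22563814284451755
bar rect c [515.6 299.1] size [18.2 81.4] ang 1.36
rim rect c [515.5 299.6] size [ 84.1 160.3] ang 1.18
bridge rect c [424.3 373. ] size [ 17.6 247.8] ang 89.57
[0.52142725 0.3718363  0.23511522] [0.52125987 0.39374259 0.23637809]
floor [ 328  230   88   65 3335] [372.2029985  262.06956522]
floor rect c [519.2 -80.3] size [203.4 113.9] ang 71.8
redrim rect c [ 562.7 -136.6] size [300.2 254.2] ang 71.73
side bar px [237.94782609 175.96956522] [227 165  23  23 230] mean [0.5121 0.2926 0.2241] top z 0.2266450887363316
bar rect c [514.  297.6] size [15.9 79.7] ang 1.05
rim rect c [430.6 307.5] size [255.3 179.6] ang 1.01
floor [ 299  291   83   87 4371] [337.99267902 334.45275681]
floor rect c [527.9 -66.2] size [187.4 108.7] ang 71.85
redrim rect c [ 562.9 -134.4] size [304.  253.5] ang 71.94
panel [0.9997804  0.02095577 0.4479463  0.39334056] 6843
floor both rect c [521.1 -76.6] size [211.6 115.1] ang 71.8
```

View pics/top_seg.png

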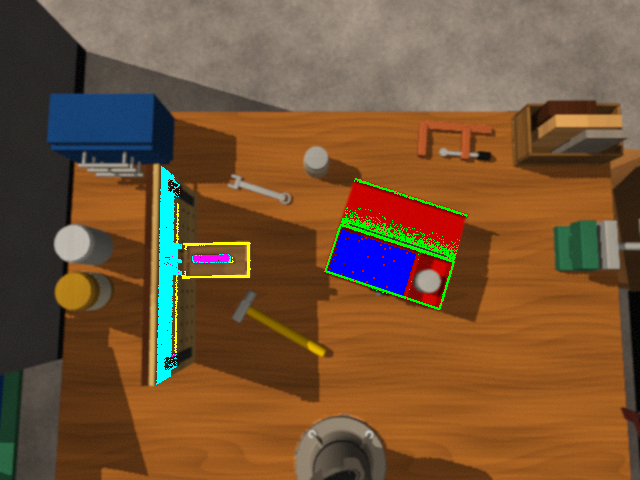

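View pics/side_seg.png

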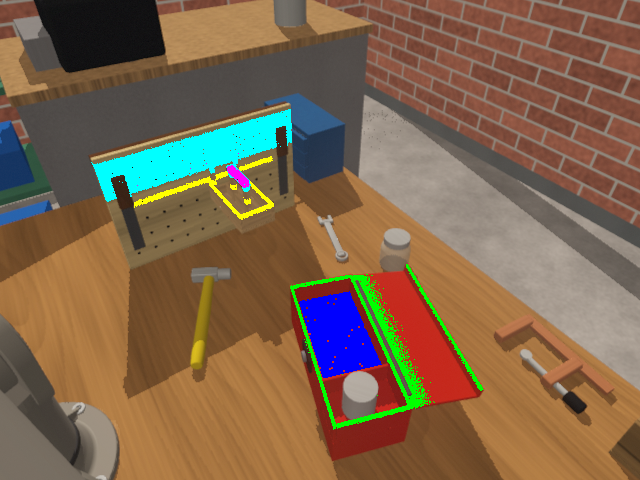

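The segmentation is good. The bar is at top px (211,258), the caddy rim is outlined, and the bay floor is at top px (372,262).

| Item | Value |
|---|---|
| Caddy centre | about (0.515, 0.299) |
| Caddy underside z | about 0.128 |
| Caddy yaw (x axis) | about 91.2° |
| Bay centre | about (0.520, -0.079) |
| Bay yaw | -18.2° |

First move is to turn the tool and rise.

```bash
python3 -m pendant '[{"translation":[0,0,-0.3],"spin":-0.92},{"translation":[0,0,-0.3],"spin":-0.92},{"translation":[0,0,-0.3],"spin":-0.92},{"translation":[0,0,-0.3],"spin":-0.92},{"translation":[0,0,-0.3],"spin":-0.92},{"translation":[0,0,-0.3],"spin":-0.92},{"translation":[0,0,-0.3],"spin":-0.92},{"translation":[0,0,-0.3],"spin":-0.92},{"translation":[0,0.5,0],"spin":0},{"translation":[0,1,0],"spin":0}]' 1
cat > st.py <<'E'
from h import *
import sys
o=bot.get_obs();q=o['orientation'];M=R.from_quat([q[1],q[2],q[3],q[0]]).as_matrix()
p=o['eef_pos'];print("t",round(o['clock'],2),"p",p.round(4),"tool-y ang",round(np.degrees(np.arctan2(M[1,1],M[0,1])),2),"tilt",np.degrees(np.arccos(-M[2,2])).round(2),"F",o['contact_force'].round(1),"gap",round(o['finger_gap'],3))
if len(sys.argv)>3: print("units to target",(M.T@(np.array([float(a) for a in sys.argv[1:4]])-p)/.025).round(2))
E
python3 st.py 0.515 0.299 0.199
```

```text
clock: 1.35
eef_pos: [0.237, -0.639, 0.2772]
orientation: [-0.006, 0.689, 0.725, 0.002]
contact_force: [-1.0, 0.1, 0.2]
finger_gap: 0.999
t 1.35 p [ 0.237  -0.639   0.2772] tool-y ang 2.9 tilt 0.76 F [-1.   0.1  0.2] gap 0.999
units to target [36.87 13.02  3.5 ]
```

```bash
python3 -m pendant '[{"translation":[1,1,0],"spin":0.1},{"translation":[1,1,0],"spin":0.07},{"translation":[1,1,0],"spin":0},{"translation":[1,1,0],"spin":0},{"translation":[1,1,0],"spin":0},{"translation":[1,1,0],"spin":0},{"translation":[1,1,0],"spin":0},{"translation":[1,1,0],"spin":0},{"translation":[1,1,0],"spin":0},{"translation":[1,1,0],"spin":0}]' 
python3 st.py 0.515 0.299 0.199
```

```text
clock: 2.6
eef_pos: [0.4997, -0.3716, 0.2716]
orientation: [-0.011, 0.712, 0.702, 0.005]
contact_force: [0.8, -0.2, 0.1]
finger_gap: 1.0
t 2.6 p [ 0.4997 -0.3716  0.2716] tool-y ang -0.79 tilt 1.37 F [ 0.8 -0.2  0.1] gap 1.0
units to target [26.76  0.27  3.5 ]
```

```bash
sed -i 's/^p=o/print("toolz",M[:,2].round(4));p=o/' st.py; python3 -m pendant '[{"translation":[1,0.1,0],"spin":0},{"translation":[1,0.1,0],"spin":0},{"translation":[1,0.1,0],"spin":0},{"translation":[1,0,0],"spin":0},{"translation":[1,0,0],"spin":0},{"translation":[1,0,0],"spin":0},{"translation":[1,0,0],"spin":0},{"translation":[1,0,0],"spin":0},{"translation":[1,0,0],"spin":0},{"translation":[1,0,0],"spin":0}]' 
python3 st.py 0.515 0.299 0.199
```

```text
clock: 3.85
eef_pos: [0.5183, -0.1012, 0.2716]
orientation: [-0.017, 0.721, 0.692, 0.006]
contact_force: [0.5, -0.5, -0.5]
finger_gap: 1.005
toolz [-0.0148  0.0321 -0.9994]
t 3.85 p [ 0.5183 -0.1012  0.2716] tool-y ang -2.34 tilt 2.03 F [ 0.5 -0.5 -0.5] gap 1.005
units to target [15.89 -0.74  3.42]
```

```bash
python3 -m pendant '[{"translation":[1,-0.1,0],"spin":-0.1},{"translation":[1,-0.1,0],"spin":-0.1},{"translation":[1,-0.1,0],"spin":-0.1},{"translation":[1,0,0],"spin":-0.1},{"translation":[1,0,0],"spin":0},{"translation":[1,0,0],"spin":0},{"translation":[1,0,0],"spin":0},{"translation":[0.5,0,0],"spin":0},{"translation":[0,0,0],"spin":0},{"translation":[0,0,0],"spin":0}]' 
python3 st.py 0.515 0.299 0.199
```

```text
clock: 5.1
eef_pos: [0.5083, 0.1013, 0.2778]
orientation: [-0.017, 0.695, 0.719, 0.007]
contact_force: [0.3, -0.1, 0.5]
finger_gap: 1.0
toolz [-0.0154  0.0332 -0.9993]
t 5.1 p [0.5083 0.1013 0.2778] tool-y ang 1.95 tilt 2.1 F [ 0.3 -0.1  0.5] gap 1.0
units to target [7.78 0.58 3.41]
```

```bash
python3 -m pendant '[{"translation":[0.8,0.1,0],"spin":0.07},{"translation":[0.8,0.1,0],"spin":0},{"translation":[0.8,0.1,0],"spin":0},{"translation":[0.8,0,0],"spin":0},{"translation":[0.8,0,0],"spin":0},{"translation":[0.8,0,0],"spin":0},{"translation":[0.8,0,0],"spin":0},{"translation":[0.8,0,0],"spin":0},{"translation":[0.4,0,0],"spin":0},{"translation":[0,0,0],"spin":0}]' 
python3 st.py 0.515 0.299 0.199
```

```text
clock: 6.35
eef_pos: [0.5184, 0.2622, 0.281]
orientation: [-0.015, 0.707, 0.707, 0.004]
contact_force: [-0.0, -0.4, 0.1]
finger_gap: 0.998
toolz [-0.0163  0.0269 -0.9995]
t 6.35 p [0.5184 0.2622 0.281 ] tool-y ang -0.05 tilt 1.8 F [-0.  -0.4  0.1] gap 0.998
units to target [ 1.38 -0.08  3.32]
```

```bash
python3 -m pendant '[{"translation":[0.4,0,0.3],"spin":-0.12},{"translation":[0.4,-0.05,0.3],"spin":0},{"translation":[0.4,0,0.3],"spin":0},{"translation":[0.2,0,0.3],"spin":0},{"translation":[0,0,0.3],"spin":0},{"translation":[0,0,0.3],"spin":0},{"translation":[0,0,0.2],"spin":0},{"translation":[0,0,0],"spin":0},{"translation":[0,0,0],"spin":0},{"translation":[0,0,0],"spin":0}]' 
python3 st.py 0.515 0.299 0.199
```

```text
clock: 7.6
eef_pos: [0.5165, 0.2978, 0.2278]
orientation: [-0.015, 0.701, 0.713, 0.003]
contact_force: [-0.1, 0.1, -0.3]
finger_gap: 1.0
toolz [-0.0168  0.0249 -0.9996]
t 7.6 p [0.5165 0.2978 0.2278] tool-y ang 1.02 tilt 1.72 F [-0.1  0.1 -0.3] gap 1.0
units to target [ 0.02 -0.04  1.15]
```

```bash
python3 -m pendant '[{"translation":[0.02,-0.03,0.25],"spin":0},{"translation":[0,0,0.25],"spin":0},{"translation":[0,0,0.25],"spin":0},{"translation":[0,0,0.2],"spin":0},{"translation":[0,0,0.15],"spin":0},{"translation":[0,0,0.05],"spin":0},{"translation":[0,0,0],"spin":0},{"translation":[0,0,0],"spin":0},{"translation":[0,0,0],"spin":0},{"translation":[0,0,0],"spin":0}]' 
python3 st.py 0.515 0.299 0.199
python3 - <<'E'
from h import *
a=bot.grab_frame("side")[0][:,:,::-1]; b=bot.grab_frame("top")[0][:,:,::-1]
c=np.hstack([cv2.resize(a[80:260,150:350],(400,360)),cv2.resize(b[180:330,130:297],(400,360))]);cv2.imwrite("pics/g1.png",c)
E
```

```text
clock: 8.85
eef_pos: [0.5154, 0.2992, 0.1975]
orientation: [-0.015, 0.701, 0.713, 0.003]
contact_force: [-0.7, 0.1, -0.4]
finger_gap: 1.002
toolz [-0.0161  0.0252 -0.9996]
t 8.85 p [0.5154 0.2992 0.1975] tool-y ang 1.01 tilt 1.71 F [-0.7  0.1 -0.4] gap 1.002
units to target [-0.01 -0.02 -0.06]
```

View pics/g1.png

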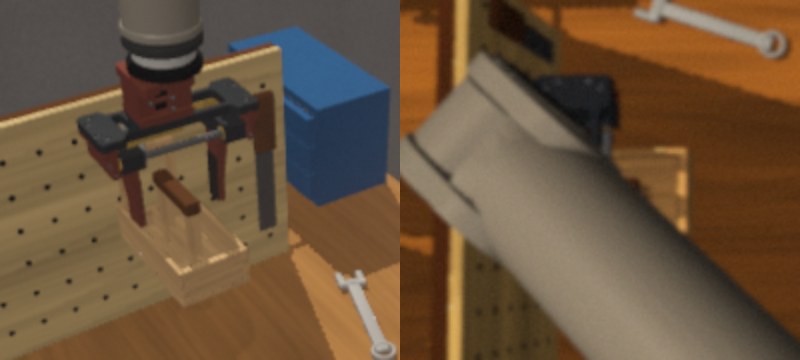

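The side view shows the open fingers straddling the dark bar (about (177,192) in the picture), clear of the walls. Closing now.

```bash
python3 -m pendant '[{"translation":[0,0,0],"spin":0},{"translation":[0,0,0],"spin":0},{"translation":[0,0,0],"spin":0},{"translation":[0,0,0],"spin":0},{"translation":[0,0,0],"spin":0},{"translation":[0,0,0],"spin":0},{"translation":[0,0,0],"spin":0},{"translation":[0,0,0],"spin":0},{"translation":[0,0,0],"spin":0},{"translation":[0,0,0],"spin":0}]' 0 35
python3 st.py 0.515 0.299 0.199
```

```text
clock: 10.2
eef_pos: [0.5153, 0.2993, 0.1974]
orientation: [-0.015, 0.701, 0.713, 0.003]
contact_force: [-0.3, 0.2, 0.6]
finger_gap: 0.201
toolz [-0.0162  0.0252 -0.9996]
t 10.2 p [0.5153 0.2993 0.1974] tool-y ang 1.02 tilt 1.72 F [-0.3  0.2  0.6] gap 0.201
units to target [-0.01 -0.01 -0.06]
```

```bash
python3 -m pendant '[{"translation":[0,0,-0.1],"spin":0},{"translation":[0,0,-0.2],"spin":0},{"translation":[0,0,-0.25],"spin":0},{"translation":[0,0,-0.25],"spin":0},{"translation":[0,0,-0.25],"spin":0},{"translation":[0,0,-0.25],"spin":0},{"translation":[0,0,-0.25],"spin":0},{"translation":[0,0,-0.2],"spin":0},{"translation":[0,0,-0.1],"spin":0},{"translation":[0,0,0],"spin":0}]'
python3 st.py 0.515 0.297 0.2495
```

```text
clock: 11.45
eef_pos: [0.5153, 0.297, 0.2457]
orientation: [-0.015, 0.701, 0.713, 0.002]
contact_force: [-0.6, -0.6, -3.8]
finger_gap: 0.201
toolz [-0.0184  0.0234 -0.9996]
t 11.45 p [0.5153 0.297  0.2457] tool-y ang 1.02 tilt 1.71 F [-0.6 -0.6 -3.8] gap 0.201
units to target [ 0.   -0.01 -0.15]
```

```bash
python3 -m pendant '[{"translation":[0,0,-0.15],"spin":0},{"translation":[0,0,0],"spin":0},{"translation":[0,0,0],"spin":0},{"translation":[0,0,0],"spin":0},{"translation":[0,0,0],"spin":0},{"translation":[0,0,0],"spin":0},{"translation":[0,0,0],"spin":0},{"translation":[0,0,0],"spin":0},{"translation":[0,0,0],"spin":0},{"translation":[0,0,0],"spin":0}]'
python3 st.py 0.515 0.297 0.2495
python3 - <<'E'
from h import *
a,d=bot.grab_frame("side");C=cloud("side",d); a=a[:,:,::-1]
cv2.imwrite("pics/l1.png",cv2.resize(a[80:260,150:390],(800,600)))
E
```

```text
clock: 12.7
eef_pos: [0.515, 0.2965, 0.2489]
orientation: [-0.015, 0.701, 0.713, 0.001]
contact_force: [0.0, -0.6, -4.3]
finger_gap: 0.205
toolz [-0.0196  0.0226 -0.9996]
t 12.7 p [0.515  0.2965 0.2489] tool-y ang 1.03 tilt 1.71 F [ 0.  -0.6 -4.3] gap 0.205
units to target [ 0.02 -0.   -0.02]
```

View pics/l1.png

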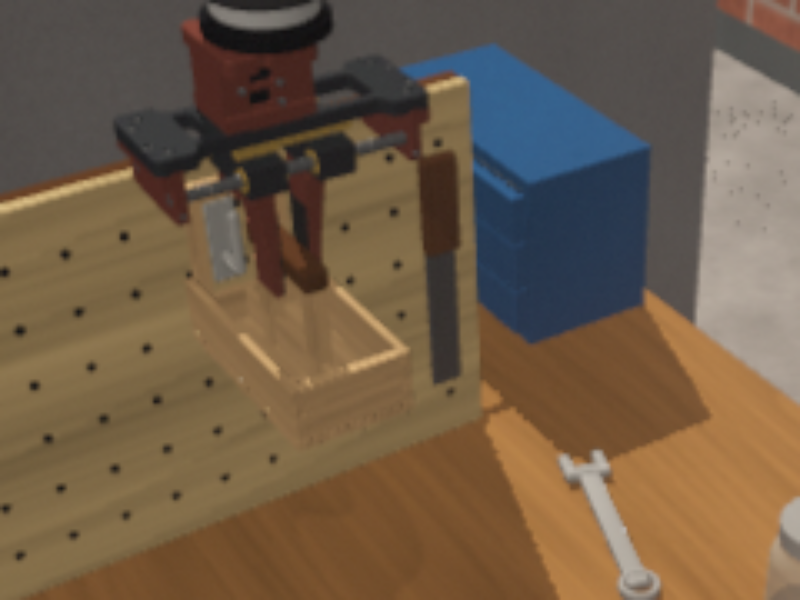

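Lifted 51.5 mm, with no sideways force. The hook (about (228,240)) sits inside the portal. Drawing it straight out.

```bash
python3 -m pendant '[{"translation":[-0.2,0,0],"spin":0},{"translation":[-0.35,0,-0.01],"spin":0},{"translation":[-0.4,0,-0.01],"spin":0},{"translation":[-0.4,0,-0.01],"spin":0},{"translation":[-0.4,0,-0.01],"spin":0},{"translation":[-0.4,0,-0.01],"spin":0},{"translation":[-0.4,0,-0.01],"spin":0},{"translation":[-0.4,0,-0.01],"spin":0},{"translation":[-0.4,0,-0.01],"spin":0},{"translation":[-0.4,0,-0.01],"spin":0}]'
python3 st.py 0.520 -0.0785 0.2495
```

```text
clock: 14.0
eef_pos: [0.5169, 0.1957, 0.2492]
orientation: [-0.015, 0.701, 0.713, 0.001]
contact_force: [0.0, 0.8, -4.2]
finger_gap: 0.202
toolz [-0.0192  0.0221 -0.9996]
t 14.0 p [0.5169 0.1957 0.2492] tool-y ang 0.99 tilt 1.68 F [ 0.   0.8 -4.2] gap 0.202
units to target [-10.97  -0.07  -0.26]
```

```bash
python3 -m pendant '[{"translation":[-0.6,0,0],"spin":0.3},{"translation":[-0.7,0.03,0],"spin":0.3},{"translation":[-0.7,0.07,0],"spin":0.3},{"translation":[-0.7,0.1,0],"spin":0.3},{"translation":[-0.7,0.15,0],"spin":0.3},{"translation":[-0.7,0.18,0],"spin":0.3},{"translation":[-0.7,0.2,0],"spin":0.12},{"translation":[-0.7,0.22,0],"spin":0},{"translation":[-0.7,0.22,0],"spin":0},{"translation":[-0.6,0.2,0],"spin":0}]'
python3 st.py 0.520 -0.0785 0.2495
```

```text
clock: 15.25
eef_pos: [0.514, 0.0086, 0.2453]
orientation: [-0.014, 0.818, 0.575, -0.001]
contact_force: [0.2, -0.1, -5.3]
finger_gap: 0.2
toolz [-0.0187  0.0218 -0.9996]
t 15.25 p [0.514  0.0086 0.2453] tool-y ang -19.76 tilt 1.65 F [ 0.2 -0.1 -5.3] gap 0.2
units to target [-3.19  1.4  -0.25]
```

```bash
python3 -m pendant '[{"translation":[-0.5,0.25,0],"spin":-0.1},{"translation":[-0.5,0.25,0],"spin":-0.05},{"translation":[-0.5,0.25,0],"spin":0},{"translation":[-0.5,0.2,0],"spin":0},{"translation":[-0.4,0.15,0],"spin":0},{"translation":[-0.3,0.1,0],"spin":0},{"translation":[-0.2,0.05,0],"spin":0},{"translation":[0,0,0],"spin":0},{"translation":[0,0,0],"spin":0},{"translation":[0,0,0],"spin":0}]'
python3 st.py 0.520 -0.0785 0.2495
```

```text
clock: 16.5
eef_pos: [0.5203, -0.0757, 0.2433]
orientation: [-0.015, 0.811, 0.585, -0.001]
contact_force: [-0.1, -0.1, -3.9]
finger_gap: 0.203
toolz [-0.0187  0.0226 -0.9996]
t 16.5 p [ 0.5203 -0.0757  0.2433] tool-y ang -18.31 tilt 1.68 F [-0.1 -0.1 -3.9] gap 0.203
units to target [-0.11  0.02 -0.25]
```

Now a look from both cameras before lowering.

```bash
python3 - <<'E'
from h import *
from plant import bot
S={}
for n in("side","top"):
    p,d=bot.grab_frame(n);np.savez(n+"1.npz",p=p,d=d);S[n]=p[:,:,::-1]
    C=cloud(n,d);hsv=cv2.cvtColor(p,cv2.COLOR_RGB2HSV);x,y,z=C[...,0],C[...,1],C[...,2]
    m=(hsv[...,0]>6)&(hsv[...,0]<30)&(z>.208)&(z<.232)&(x>.4)&(x<.65)&(y<.06)&(y>-.22)&(hsv[...,1]>60)
    k,l,st,cc=cv2.connectedComponentsWithStats(m.astype(np.uint8)); i=1+np.argmax(st[1:,4]); q=C[l==i]
    r=cv2.minAreaRect((q[:,:2]*1000).astype(np.float32)); print(n,len(q),r)
    A=np.c_[q[:,:2]-q[:,:2].mean(0),np.ones(len(q))]; print("plane",np.linalg.lstsq(A,q[:,2],rcond=None)[0].round(4))
cv2.imwrite("pics/b1.png",np.hstack([cv2.resize(S['side'][160:470,200:460],(400,477)),cv2.resize(S['top'][170:325,310:440],(400,477))]))
E
```

```text
side 1113 ((520.4691162109375, -73.03089904785156), (162.88555908203125, 84.04058074951172), 71.86470031738281)
plane [-0.0072  0.0177  0.2172]
top 95 ((498.5731506347656, -17.13507843017578), (64.86114501953125, 8.47252368927002), 69.06105041503906)
plane [ 0.614  -0.2011  0.2185]
```

View pics/b1.png

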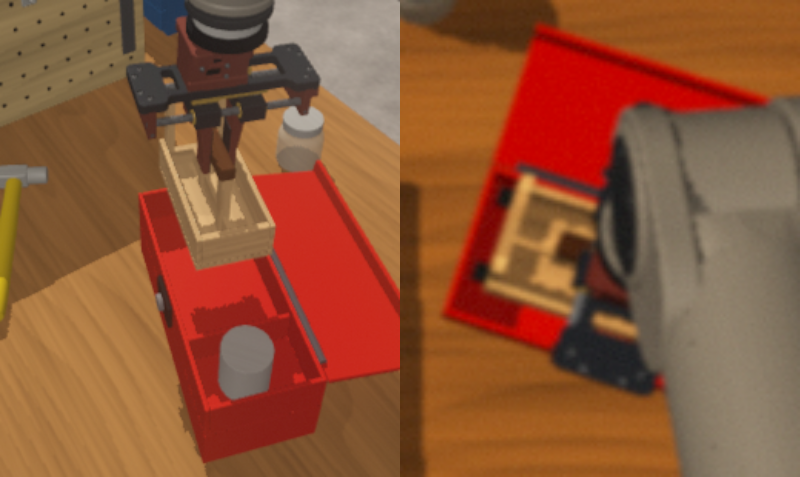

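In both views the caddy hangs over the bay. Its rim rectangle centre is (0.5205, -0.073), yaw 71.9° and nearly level. It needs about 5 mm more towards -y, then I can lower it.

```bash
python3 -m pendant '[{"translation":[-0.15,0,0.2],"spin":0},{"translation":[-0.1,0.03,0.4],"spin":0},{"translation":[0,0.03,0.4],"spin":0},{"translation":[0,0.03,0.4],"spin":0},{"translation":[0,0,0.4],"spin":0},{"translation":[0,0,0.4],"spin":0},{"translation":[0,0,0.4],"spin":0},{"translation":[0,0,0.3],"spin":0},{"translation":[0,0,0],"spin":0},{"translation":[0,0,0],"spin":0}]'
python3 st.py 0.5198 -0.0805 0.1313
```

```text
clock: 17.85
eef_pos: [0.5187, -0.0807, 0.1646]
orientation: [-0.015, 0.81, 0.586, -0.001]
contact_force: [-1.2, 0.0, -3.8]
finger_gap: 0.201
toolz [-0.0202  0.0232 -0.9995]
t 17.85 p [ 0.5187 -0.0807  0.1646] tool-y ang -18.28 tilt 1.76 F [-1.2  0.  -3.8] gap 0.201
units to target [0.   0.08 1.33]
```

```bash
python3 -m pendant '[{"translation":[0,0.04,0.2],"spin":0},{"translation":[0,0.04,0.2],"spin":0},{"translation":[0,0,0.2],"spin":0},{"translation":[0,0,0.2],"spin":0},{"translation":[0,0,0.15],"spin":0},{"translation":[0,0,0.1],"spin":0},{"translation":[0,0,0.1],"spin":0},{"translation":[0,0,0.05],"spin":0},{"translation":[0,0,0],"spin":0},{"translation":[0,0,0],"spin":0}]'
python3 st.py 0.5198 -0.0805 0.1313
```

```text
clock: 19.1
eef_pos: [0.5208, -0.0808, 0.1333]
orientation: [-0.015, 0.811, 0.586, -0.001]
contact_force: [-0.1, 0.2, -3.4]
finger_gap: 0.204
toolz [-0.0185  0.0228 -0.9996]
t 19.1 p [ 0.5208 -0.0808  0.1333] tool-y ang -18.3 tilt 1.68 F [-0.1  0.2 -3.4] gap 0.204
units to target [-0.   -0.04  0.08]
```

```bash
python3 -m pendant '[{"translation":[0,0,0.06],"spin":0},{"translation":[0,0,0.06],"spin":0},{"translation":[0,0,0],"spin":0},{"translation":[0,0,0],"spin":0},{"translation":[0,0,0],"spin":0},{"translation":[0,0,0],"spin":0},{"translation":[0,0,0],"spin":0},{"translation":[0,0,0],"spin":0},{"translation":[0,0,0],"spin":0},{"translation":[0,0,0],"spin":0}]'
python3 st.py 0.5198 -0.0805 0.1313
```

```text
clock: 20.35
eef_pos: [0.5209, -0.0808, 0.1303]
orientation: [-0.014, 0.811, 0.585, -0.001]
contact_force: [0.2, -0.7, -4.0]
finger_gap: 0.2
toolz [-0.018   0.0227 -0.9996]
t 20.35 p [ 0.5209 -0.0808  0.1303] tool-y ang -18.3 tilt 1.66 F [ 0.2 -0.7 -4. ] gap 0.2
units to target [-0.   -0.05 -0.04]
```

```bash
python3 -m pendant '[{"translation":[0,0,0.04],"spin":0},{"translation":[0,0,0],"spin":0},{"translation":[0,0,0.04],"spin":0},{"translation":[0,0,0],"spin":0},{"translation":[0,0,0],"spin":0},{"translation":[0,0,0],"spin":0},{"translation":[0,0,0],"spin":0},{"translation":[0,0,0],"spin":0},{"translation":[0,0,0],"spin":0},{"translation":[0,0,0],"spin":0}]'
python3 st.py 0.5198 -0.0805 0.1313
```

```text
clock: 21.6
eef_pos: [0.521, -0.081, 0.1297]
orientation: [-0.014, 0.811, 0.585, -0.001]
contact_force: [-0.5, 0.1, 0.3]
finger_gap: 0.201
toolz [-0.0177  0.0219 -0.9996]
t 21.6 p [ 0.521  -0.081   0.1297] tool-y ang -18.32 tilt 1.61 F [-0.5  0.1  0.3] gap 0.201
units to target [ 0.   -0.05 -0.06]
```

The weight has come off the wrist (+0.3 N, was -4), so the caddy is standing on the floor. Releasing.

```bash
python3 -m pendant '[{"translation":[0,0,0],"spin":0},{"translation":[0,0,0],"spin":0},{"translation":[0,0,0],"spin":0},{"translation":[0,0,0],"spin":0},{"translation":[0,0,0],"spin":0},{"translation":[0,0,0],"spin":0},{"translation":[0,0,0],"spin":0},{"translation":[0,0,0],"spin":0},{"translation":[0,0,0],"spin":0},{"translation":[0,0,0],"spin":0}]' 0.6
python3 st.py
python3 -m pendant '[{"translation":[0,0,-0.2],"spin":0},{"translation":[0,0,-0.3],"spin":0},{"translation":[0,0,-0.4],"spin":0},{"translation":[0,0,-0.5],"spin":0},{"translation":[0,0,-0.6],"spin":0},{"translation":[0,0,-0.6],"spin":0},{"translation":[0,0,-0.6],"spin":0},{"translation":[0,0,-0.6],"spin":0},{"translation":[0,0,-0.6],"spin":0},{"translation":[0,0,-0.4],"spin":0}]'
python3 st.py
```

```text
clock: 22.85
eef_pos: [0.5225, -0.0807, 0.1303]
orientation: [-0.013, 0.811, 0.585, 0.0]
contact_force: [0.5, -0.2, 0.5]
finger_gap: 0.6
toolz [-0.0148  0.0221 -0.9996]
t 22.85 p [ 0.5225 -0.0807  0.1303] tool-y ang -18.31 tilt 1.52 F [ 0.5 -0.2  0.5] gap 0.6
clock: 24.1
eef_pos: [0.5247, -0.0835, 0.2598]
orientation: [-0.013, 0.811, 0.586, 0.001]
contact_force: [0.0, 0.4, -0.0]
finger_gap: 0.6
toolz [-0.0129  0.0217 -0.9997]
t 24.1 p [ 0.5247 -0.0835  0.2598] tool-y ang -18.3 tilt 1.45 F [ 0.   0.4 -0. ] gap 0.6
```

```bash
python3 - <<'E'
from h import *
S={}
p,d=bot.grab_frame("side");C=cloud("side",d);hsv=cv2.cvtColor(p,cv2.COLOR_RGB2HSV);x,y,z=C[...,0],C[...,1],C[...,2]
m=(hsv[...,0]>6)&(hsv[...,0]<30)&(z>.095)&(z<.118)&(x>.4)&(x<.65)&(y<.06)&(y>-.22)&(hsv[...,1]>60)
k,l,st,cc=cv2.connectedComponentsWithStats(m.astype(np.uint8)); i=1+np.argmax(st[1:,4]); q=C[l==i]
r=cv2.minAreaRect((q[:,:2]*1000).astype(np.float32)); print(len(q),r)
A=np.c_[q[:,:2]-q[:,:2].mean(0),np.ones(len(q))]; print("plane",np.linalg.lstsq(A,q[:,2],rcond=None)[0].round(4),np.median(q[:,2]))
c=np.array(r[0])/1000-[.520,-.0785]; t=np.radians(-18.2); print("in bay",c@[np.cos(t),np.sin(t)],c@[-np.sin(t),np.cos(t)])
cv2.imwrite("pics/e1.png",p[:,:,::-1]); print(bot.get_obs()['clock'])
E
```

```text
1038 ((521.3287353515625, -78.49726104736328), (161.44650268554688, 84.93901062011719), 72.01774597167969)
plane [0.0045 0.0152 0.1037] 0.10455402167432032
in bay 0.0012614059773085845 0.00041761237620993976
24.15
```

View pics/e1.png

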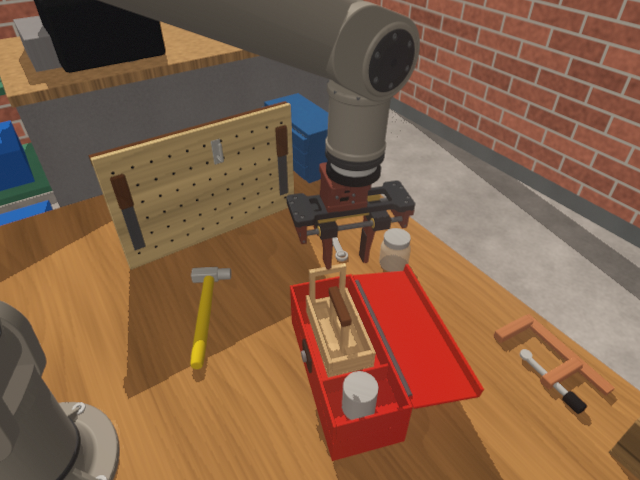

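The caddy stands in the bay (about (338,330)) and the hook (217,150) is empty. The gripper is well clear, and the hammer, wrench, jar and tin are at the same pixels as at the start.

```bash
python3 -c "
from plant import bot
print(bot.close_job())"
```

```text
the job is handed in; nothing more can be done
None
```

The caddy is off the hook and standing upright, released, in the big bay of the toolbox. I handed the job in at about 24 s of the 48 s allowed. I pinched the bar, lifted about 51 mm and drew the caddy 100 mm straight off the hook. Then I turned it about 19° to line up with the bay, lowered it until the wrist no longer carried its weight, opened the fingers and withdrew upward.

**Last checks, side camera:**
- **Position:** the caddy's centre is about 1 mm from the bay's centre as I measured it, with its yaw within about 0.2° of the bay's.
- **Height:** the underside is at about 59.5 mm, against 60 mm for the bay floor.
- **Tilt:** a plane fitted to the rim read about 0.016 rad, well under the 0.12 limit.
- **Contact:** the gripper is about 130 mm above its release height, and the wrist force is near zero.
- **Other objects:** the hook is empty, and the hammer, wrench, tin and jar look unmoved by eye. I did not measure their positions.

**What disagreed:**
- **Tool tilt:** the tool drifted up to about 2° off vertical during the fast moves. It held near 1.7° from the grasp to the release, and the caddy stayed close to level.
- **Bay centre:** the two cameras differed by up to about 14 mm, because the near walls hide part of the floor from the side camera. I aimed between the top view and a combined fit of both; those two are only about 4 mm apart.

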